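# Load tacked-up cowbells into their brazing fixtures

## Task

The four tacked-up cowbells stand on the bench among their four brazing fixtures. Pick each one up by the strap loop on its crown and set it down gently, mouth down, in the fixture whose collar or tabs match the shape of its mouth, so that it sits flat on the fixture's plate inside the stops. Do not knock over the flux jar.

Things in the scene. Friction and masses are not known exactly. Their poses are not given: they have to be found in the camera images.
- oval_bell: Steel cowbell with bulged sides standing on its mouth, 0.3 kg. Mouth oval 86 (x) by 58 mm (y), belly 89 by 61, crown 86 mm up. Origin: centre of the mouth, z up, x along the oval (either way round). Strap loop on the crown, along x: 18 mm wide (y), 6 mm thick, 46 mm long, upper face at z = 116 mm, 24 mm free under it; lift by gripping the 18 mm width.
- round_bell: Round steel bell with flared lip standing on its mouth, 0.26 kg. Mouth 74 mm across, waist 54, crown 75 mm up. Origin: centre of the mouth, z up, x along the loop. Strap loop on the crown, along x: 18 mm wide (y), 6 mm thick, 34 mm long, upper face at z = 105 mm, 24 mm free under it; lift by gripping the 18 mm width.
- long_bell: Folded steel cowbell, flat tapering sides, standing on its mouth, 0.28 kg. Mouth rectangular 84 (x) by 52 mm (y), crown 52 by 26, 92 mm up. Origin: centre of the mouth, z up, x along the long side (either way round). Strap loop on the crown, along x: 18 mm wide (y), 6 mm thick, 46 mm long, upper face at z = 122 mm, 24 mm free under it; lift by gripping the 18 mm width.
- square_bell: Small folded steel bell, four flat tapering sides, standing on its mouth, 0.15 kg. Mouth square 50 by 50 mm, crown 28 by 28, 58 mm up. Origin: centre of the mouth, z up, axes along the sides (any quarter turn fits). Strap loop on the crown, along x: 18 mm wide (y), 6 mm thick, 30 mm long, upper face at z = 88 mm, 24 mm free under it; lift by gripping the 18 mm width.
- oval_fixture: Brazing fixture for the oval bell: bright plate 120 (x) by 92 mm, 12 mm thick, with a dark flared oval collar: 3 mm play all round at the foot, flaring to 9.5 mm at the top, 12 mm above the plate. Fixed. Origin: centre of the plate's underside, z up, x along the oval; the bell's mouth belongs centred over it, on the plate's face at z = 12 mm.
- round_fixture: Brazing fixture for the round bell: bright plate 106 by 106 mm, 12 mm thick, with a dark flared round collar: 3 mm play all round at the foot, flaring to 9.5 mm at the top, 12 mm above the plate. Fixed. Origin: centre of the plate's underside, z up, x along a side; the bell's mouth belongs centred over it, on the plate's face at z = 12 mm.
- long_fixture: Brazing fixture for the long bell: bright plate 120 (x) by 88 mm, 12 mm thick, with a scribed rectangle 84 by 52 mm inside eight dark bent tabs: 3 mm play all round at the foot, flaring to 9.5 mm at the top, 12 mm above the plate. Fixed. Origin: centre of the plate's underside, z up, x along the long side; the bell's mouth belongs centred over it, on the plate's face at z = 12 mm.
- square_fixture: Brazing fixture for the square bell: bright plate 86 by 86 mm, 12 mm thick, with a scribed 50 mm square inside eight dark bent tabs: 3 mm play all round at the foot, flaring to 9.5 mm at the top, 12 mm above the plate. Fixed. Origin: centre of the plate's underside, z up, x along a side; the bell's mouth belongs centred over it, on the plate's face at z = 12 mm.
- flux_jar: Closed round jar of brazing flux, 48 mm across and 50 mm tall, standing loose between the nearer and the farther row of bells and fixtures. Origin: centre of its underside, z up. Only to be left standing.
Things that resemble listed ones, but are neither listed nor needed, are in the scene too. Leave any red look-alike of the long_bell alone.

How it is judged (in metres and radians):
At the end, for the whole second after the job is handed in: Each of the four bells stands at rest, upright (within 0.06 rad) and released in its own fixture: its mouth within 10 mm of the fixture's centre and flat on the plate (no more than 3.5 mm above the plate's face); the flux jar still stands (horizontal distance between oval_bell and oval_fixture below 0.01 m and z of oval_bell in the frame of oval_fixture between 0.008 and 0.0155 m and angle between each of oval_bell, round_bell, long_bell, square_bell's own z axis and vertical below 0.06 rad and linear speed of each of oval_bell, round_bell, long_bell, square_bell below 0.02 m/s and angular speed of each of oval_bell, round_bell, long_bell, square_bell below 0.2 rad/s and horizontal distance between round_bell and round_fixture below 0.01 m and z of round_bell in the frame of round_fixture between 0.008 and 0.0155 m and horizontal distance between long_bell and long_fixture below 0.01 m and z of long_bell in the frame of long_fixture between 0.008 and 0.0155 m and horizontal distance between square_bell and square_fixture below 0.01 m and z of square_bell in the frame of square_fixture between 0.008 and 0.0155 m and angle between flux_jar's own z axis and vertical below 0.2 rad); the robot touches nothing.
It fails at once if the flux jar is knocked over (angle between flux_jar's own z axis and vertical above 0.6 rad).
It fails at once if the oval bell is dropped or banged into its fixture (over 0.55 m/s just above the plate) (horizontal distance between oval_bell and oval_fixture below 0.03 m and z of oval_bell in the frame of oval_fixture below 0.04 m and linear speed of oval_bell above 0.55 m/s).
It fails at once if the round bell is dropped or banged into its fixture (over 0.55 m/s just above the plate) (horizontal distance between round_bell and round_fixture below 0.03 m and z of round_bell in the frame of round_fixture below 0.04 m and linear speed of round_bell above 0.55 m/s).
It fails at once if the long bell is dropped or banged into its fixture (over 0.55 m/s just above the plate) (horizontal distance between long_bell and long_fixture below 0.03 m and z of long_bell in the frame of long_fixture below 0.04 m and linear speed of long_bell above 0.55 m/s).
It fails at once if the square bell is dropped or banged into its fixture (over 0.55 m/s just above the plate) (horizontal distance between square_bell and square_fixture below 0.03 m and z of square_bell in the frame of square_fixture below 0.04 m and linear speed of square_bell above 0.55 m/s).
It also fails if it takes over 134 s, if anything falls off the work surface, if the arm or the gripper's body presses on something with over 40 N, if the wrist force passes 120 N, or if a joint passes its speed limit or range.

## Robot

A 6-joint arm with a two-finger parallel gripper is mounted at the origin on the work surface. World frame = base frame: x ahead of the robot, y to its left, z up, the work surface at z = 0. Lengths are in m, angles in degrees, forces in N, time in s.
With the tool pointing down it reaches from about 0.4 to 0.825 m from the base axis. Payload 7 kg.
Tool frame: the origin (TCP) lies between the finger pads; the fingertips stand 19 mm ahead of it and the grasp point (between the pads) is the TCP; z points along the fingers, y is the line along which they close (so a half turn about z gives the same grasp; the last joint's range is limited). The gripper opens to 88 mm and grips with 3 to 60 N. Pads are 19 mm wide; open, the fingers measure 130 mm over their backs; the gripper's body (78 mm by 193 mm) begins 47 mm behind the grasp point.
Start: joints at [90.705, 20.546, 0.682, 0, -70.136, -16.507], TCP at [0.184, 0.649, 0.246] pointing down, gripper open.
Joint ranges: [-176.03, 176.03], [-82.01, 121.73], [-58.28, 71.71], [-173.87, 95.51], [-174.79, -0.11], [-173.66, 173.66]. Speed limits (degrees/s): [136.94, 136.94, 172.46, 180, 180, 180].

## Interface

Orientations are given as [roll, pitch, yaw] about the fixed x, y, z axes, in that order (R = Rz(yaw) Ry(pitch) Rx(roll)).
In Python, from plant import r gives the robot as it stands. The module is installed in compiled form; this text tells all that it offers.
- The arm moves only by the shell command python3 -m pendant 'ROWS' [OPENING] [FORCE]. ROWS is JSON, a list of rows, each a list of 6 numbers: the shift along the tool's x, y, z in mm, then the turn, a rotation vector about the tool's x, y, z in rad. In form: [[tx, ty, tz, wx, wy, wz], ...]. A call has 1 to 20 rows; each row is the pose to reach, as a shift and turn from the pose commanded when the call began, along the tool's axes at that moment; what a row does not reach only later rows make up. A row lasts 1/8 s, in which the tool goes at most 62.5 mm and 10.7 degrees, less where a joint would pass 70% of its speed; a pose out of reach is approached as far as the arm can. A call with a gripper value outside its range is refused whole. OPENING is the finger opening in mm, from 0 to 87.6, set as the call begins (- or left out, the last holds). The fingers move at their own pace and stop on an object; FORCE is the grip in N (left out, the last holds). Time passes only in rows, so rows that repeat a pose let the fingers close. It gives the time, the measured TCP pose, the force, the opening and the grip force at its end, in the units of the state.
- r.get_state(): the state, without advancing time (a new reading comes with each control period).
- r.capture(name): name is "scene" or "side" or "wrist"; returns the picture (420x560x3 uint8, red, green, blue); there is no depth.
- r.camera_params(name): a dict with "mtx" (3x3 intrinsics, pixels), "rvec" (rotation vector, rad) and "tvec" (3), from world to camera coordinates, as OpenCV has them; the wrist camera has in their place "mount" (4x4, takes a point from camera to tool coordinates, whose origin is the TCP and whose axes are the flange's). Camera axes: x right, y down, z forward; pixel columns grow to the right and rows downward; lengths in m; the calibration is good to about 2 mm. The wrist camera is an equidistant fisheye: a pixel r from the principal point sees the ray r / f radians off the axis. A picture is of the moment at which its call begins: read the wrist's pose just before it. camera_params takes no time and is no camera call.
- r.close_job(): hands the job in; it is judged then, once.
The state is a dict: "time_s": time; "joints": joint angles; "qd": joint speeds; "joint_torque": joint torques, N m; "tcp_pos": TCP position; "eef_rot": TCP orientation; "contact_force": force on the tool from outside, world axes, zero at the start; "moment": the same for the moment, N m; "gripper_width": finger opening in m; "gripper_force": force on a finger pad.
Only numpy, scipy, OpenCV 4.12 (cv2) and the standard library are available. Lean on these libraries where they do the work, as an engineer would, in place of code of your own. Each camera call takes 0.05 s, during which the arm holds its last target. There are 200 camera calls.

## Working session

There is one attempt and no reset: what is moved stays moved. The work goes in short steps, Python scripts to look and compute and a shell command to move; the robot and the scene stay as the last step left them, time stands still between calls to the robot, and variables do not carry over. Pictures are saved under pics/ and viewed, at most 14 in all, crops included, and the job is handed in when it is done.

```bash
mkdir -p pics
python3 - <<'E'
from plant import r
import cv2,numpy as np
s=r.get_state();print({k:np.round(v,3).tolist() for k,v in s.items()})
for n in("scene","side","wrist"):
    cv2.imwrite(f"pics/{n}0.png",cv2.cvtColor(r.capture(n),cv2.COLOR_RGB2BGR));print(n,r.camera_params(n))
E
```

```text
{'time_s': 0.0, 'joints': [90.707, 20.59, 0.634, -0.02, -70.136, -16.507], 'qd': [-0.084, -0.024, 0.037, -0.033, 0.127, 0.04], 'joint_torque': [0.002, -58.272, 29.305, 6.997, 0.007, -0.0], 'tcp_pos': [0.184, 0.649, 0.245], 'eef_rot': [179.907, -0.008, -15.806], 'contact_force': [0.764, -0.111, 0.439], 'moment': [0.009, 0.042, -0.03], 'gripper_force': 0.0, 'gripper_width': 0.088}
scene {'mtx': array([[540.79143611,   0.        , 283.70907765],
       [  0.        , 540.79143611, 207.38246098],
       [  0.        ,   0.        ,   1.        ]]), 'rvec': array([ 0.56501799,  2.52448436, -1.340236  ]), 'tvec': array([ 0.50948942, -0.09607349,  1.34277042])}
side {'mtx': array([[385.79699857,   0.        , 276.1912969 ],
       [  0.        , 385.79699857, 207.71298637],
       [  0.        ,   0.        ,   1.        ]]), 'rvec': array([ 2.25984085, -0.41587941,  0.2006565 ]), 'tvec': array([-0.51975532,  0.16651414,  0.81352101])}
wrist {'mtx': array([[325.1922621 ,   0.        , 278.44500495],
       [  0.        , 325.1922621 , 209.56007488],
       [  0.        ,   0.        ,   1.        ]]), 'mount': array([[-7.40577948e-05, -9.50400673e-01, -3.11028222e-01,
         8.49416836e-02],
       [ 9.99999978e-01, -8.69702332e-06, -2.11531082e-04,
         1.92952736e-04],
       [ 1.98334263e-04, -3.11028230e-01,  9.50400653e-01,
        -1.39183691e-01],
       [ 0.00000000e+00,  0.00000000e+00,  0.00000000e+00,
         1.00000000e+00]])}
```

View pics/scene0.png

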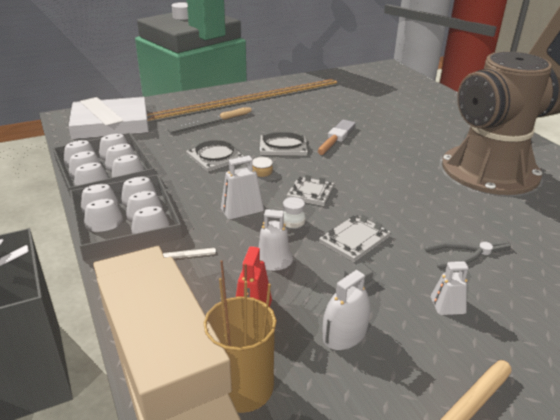

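View pics/side0.png

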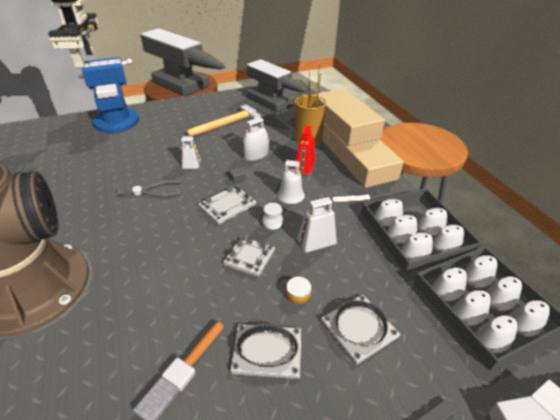

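View pics/wrist0.png

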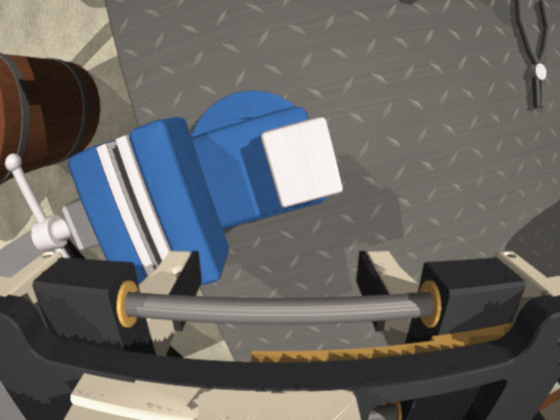

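The scene view shows bells: long ~(240,190), round ~(275,240), oval ~(347,313), square ~(452,290). It shows fixtures: round (215,153), oval (284,144), square (311,189), long (356,237). There is a red look-alike at (253,285), a white jar at (293,212), an amber jar at (262,167), and racks of small bells at left. Side view: long (320,228), round (291,183), oval (256,140), square (190,153), red (307,155). Side-view fixtures: long (227,204), square (250,255), oval (266,350), round (360,325). Wrist view shows only the vise.

```bash
cat > h.py <<'E'
import numpy as np,cv2
from scipy.spatial.transform import Rotation as Ro
from plant import r
def ray(n,px):
    p=r.camera_params(n);R=cv2.Rodrigues(p['rvec'])[0]
    return -R.T@p['tvec'], R.T@np.linalg.inv(p['mtx'])@np.array([*px,1.])
def plane(o,d,z): return o+d*(z-o[2])/d[2]
def two(a,b):
    o1,d1=ray('scene',a);o2,d2=ray('side',b)
    s=np.linalg.lstsq(np.c_[d1,-d2],o2-o1,rcond=None)[0]
    p,q=o1+s[0]*d1,o2+s[1]*d2
    return (p+q)/2,np.linalg.norm(p-q)
def T():
    s=r.get_state();return np.array(s['tcp_pos']),Ro.from_euler('xyz',s['eef_rot'],degrees=True).as_matrix()
def wray(px,tr):
    p=r.camera_params('wrist');K=p['mtx'];M=np.array(p['mount'])
    u=np.array([(px[0]-K[0,2])/K[0,0],(px[1]-K[1,2])/K[1,1]]);t=np.hypot(*u)
    d=np.array([*(u/t*np.sin(t)),np.cos(t)]);t0,R=tr
    return t0+R@M[:3,3],R@M[:3,:3]@d
def snap(tag):
    tr=T();im=cv2.cvtColor(r.capture('wrist'),cv2.COLOR_RGB2BGR)
    cv2.imwrite(f'pics/{tag}.png',im);np.savez(f'pics/{tag}.npz',t=tr[0],R=tr[1]);return im,tr
def load(tag):
    z=np.load(f'pics/{tag}.npz');return cv2.imread(f'pics/{tag}.png'),(z['t'],z['R'])
E
python3 - <<'E'
from h import *
np.set_printoptions(precision=3,suppress=True)
B={'long':((240,161),(319,203),.122),'round':((274,214),(293,164),.105),'oval':((351,281),(256,121),.116),'square':((457,266),(189,139),.088),'red':((252,258),(308,130),.12)}
for k,(a,b,z) in B.items(): print(k,*two(a,b),plane(*ray('scene',a),z),plane(*ray('side',b),z))
F={'long':((356,237),(227,204)),'square':((311,189),(250,255)),'oval':((284,144),(266,350)),'round':((215,153),(360,325)),'jar':((293,205),(272,210)),'jar2':((262,163),(298,284))}
for k,(a,b) in F.items(): print(k,*two(a,b),plane(*ray('scene',a),.012),plane(*ray('side',b),.012))
E
```

```text
long [ 0.624 -0.088  0.116] 0.0028229718659910116 [ 0.629 -0.079  0.122] [ 0.619 -0.094  0.122]
round [0.635 0.092 0.1  ] 0.004731382819045328 [0.636 0.099 0.105] [0.634 0.084 0.105]
oval [0.612 0.317 0.112] 0.005136087127677501 [0.612 0.322 0.116] [0.612 0.308 0.116]
square [0.414 0.334 0.084] 0.005459838309426556 [0.415 0.337 0.088] [0.415 0.324 0.088]
red [0.729 0.209 0.116] 0.006347901736565289 [0.728 0.215 0.12 ] [0.729 0.203 0.12 ]
long [0.459 0.109 0.005] 0.002954407630362506 [0.463 0.117 0.012] [0.458 0.099 0.012]
square [ 0.458 -0.085  0.008] 0.00400383220337694 [ 0.46  -0.079  0.012] [ 0.459 -0.089  0.012]
oval [ 0.415 -0.314  0.006] 0.0023466972495090528 [ 0.419 -0.303  0.012] [ 0.415 -0.317  0.012]
round [ 0.599 -0.332  0.011] 0.003114692799520157 [ 0.599 -0.328  0.012] [ 0.6   -0.333  0.012]
jar [0.548 0.004 0.043] 0.0005108570992859512 [ 0.526 -0.037  0.012] [0.56  0.037 0.012]
jar2 [ 0.523 -0.211  0.026] 0.0012494365523422176 [ 0.512 -0.234  0.012] [ 0.528 -0.202  0.012]
```

```bash
cat >> h.py <<'E'
def go(x,y,z,yaw):
    t,R=T();G=Ro.from_euler('xyz',[180,0,yaw],degrees=True).as_matrix()
    d=R.T@(np.array([x,y,z])-t)*1e3;w=Ro.from_matrix(R.T@G).as_rotvec()
    print('row',np.round([*d],1).tolist(),np.round(w,4).tolist(),'steps>=',int(np.ceil(max(np.linalg.norm(d)/62.5,np.degrees(np.linalg.norm(w))/10.7))))
E
python3 - <<'E'
from h import *
go(.184,.649,.33,-15.8);go(.44,.334,.33,0)
E
```

```text
row [0.3, 0.2, -85.1] [0.0012, -0.0001, -0.0001] steps>= 2
row [332.4, 233.5, -84.8] [0.0012, 0.0001, -0.2759] steps>= 7
```

```bash
python3 -m pendant '[[0,0,-60,0,0,0],[20,14,-85,0,0,0],[80,56,-85,0,0,-0.07],[130,90,-85,0,0,-0.14],[180,127,-85,0,0,-0.2],[230,160,-85,0,0,-0.276],[280,197,-85,0.001,0,-0.276],[332,233.5,-85,0.001,0,-0.276],[332,233.5,-85,0.001,0,-0.276],[332,233.5,-85,0.001,0,-0.276],[332,233.5,-85,0.001,0,-0.276]]' 60
python3 - <<'E'
from h import *
snap('w1');print(T()[0])
E
```

```text
time_s: 1.52
tcp_pos: [0.4391, 0.3352, 0.3304]
eef_rot: [-179.9, 0.0, 0.1]
contact_force: [-0.3, -0.6, 0.0]
gripper_width: 0.0602
gripper_force: 0.0
[0.43904952 0.33536679 0.33039819]
```

View pics/w1.png

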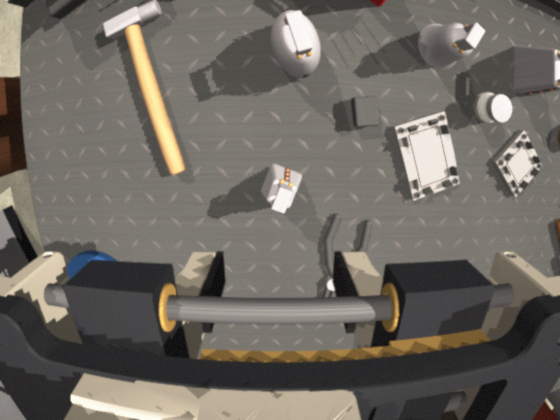

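Wrist view: square bell at (285,190) with loop running from lower-left to upper-right, oval bell (296,42), round bell (450,42), long bell (540,70), long fixture (428,155), square fixture (518,163), white jar (492,107). Candidates for square_bell: the (285,190) one, square-tapered and on the open bench, versus the bells in the racks (left of the scene, rounded). I choose (285,190) and check it in a crop.

Run:
```python
from h import *
im,tr=load('w1')
c=lambda x,y,w,h:cv2.resize(im[y:y+h,x:x+w],(400,int(400*h/w)),interpolation=cv2.INTER_CUBIC)
cv2.imwrite('pics/c1.png',np.hstack([c(245,150,80,80),c(385,100,80,80)[:,:],])[:, :800])
# plates: bright low-saturation
hsv=cv2.cvtColor(im,cv2.COLOR_BGR2HSV)
m=((hsv[...,2]>150)&(hsv[...,1]<60)).astype(np.uint8)
m[240:]=0
n,l,st,ce=cv2.connectedComponentsWithStats(m)
for i in range(1,n):
    if st[i,4]>60: print(st[i],ce[i])
```

```text
[   0    0   23   77 1534] [ 9.72229465 38.72033898]
[103   0  58  36 831] [130.25872443  16.94705174]
[ 279   10   42   59 1532] [300.36227154  36.34334204]
[449  22  37  27 545] [466.81834862  33.38899083]
[554  49   6  36 167] [556.32934132  66.5988024 ]
[478  92  16  31 210] [483.62857143 104.17619048]
[491  94  23  29 500] [501.43  107.874]
[ 395  111   65   90 3276] [427.21184371 154.12026862]
[ 496  130   44   62 1111] [518.5229523  162.38973897]
[ 267  164   35   50 1006] [283.0805169  188.65308151]
[  0 187  15  31 254] [  6.0984252  199.20472441]
```

View pics/c1.png

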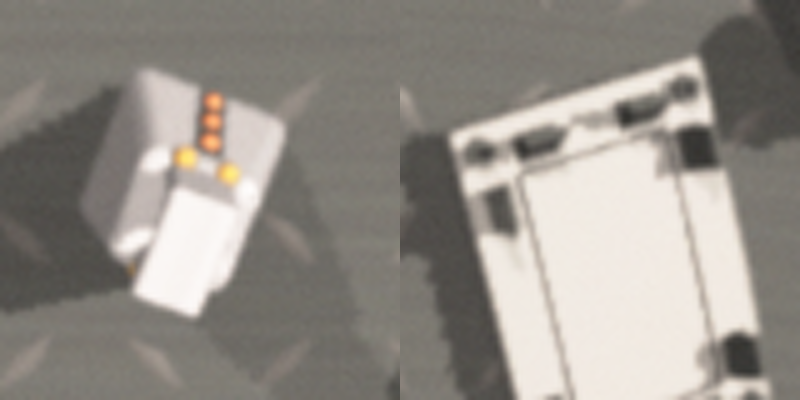

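The crop confirms the square bell: a strap loop with its top face corners at about crop (178,188),(238,208),(200,318),(133,292), on a square tapered body. At right is the tabbed rectangular plate of the long fixture.

```bash
cat >> h.py <<'E'
def rect(pts):
    (c,(w,h),a)=cv2.minAreaRect(np.float32(pts)*1000)
    if w<h: w,h,a=h,w,a+90
    print('  centre',np.round(np.array(c)/1000,4),'size',round(w,1),round(h,1),'long axis deg',round((a+90)%180-90,1))
def quad(px,tr,z): rect([plane(*wray(p,tr),z)[:2] for p in px])
def blob(im,tr,seed,z,v=150):
    hsv=cv2.cvtColor(im,cv2.COLOR_BGR2HSV);m=((hsv[...,2]>v)&(hsv[...,1]<60)).astype(np.uint8);m[240:]=0
    m=cv2.morphologyEx(m,cv2.MORPH_CLOSE,np.ones((5,5)))
    n,l,st,ce=cv2.connectedComponentsWithStats(m)
    i=l[seed[1]-3:seed[1]+4,seed[0]-3:seed[0]+4].max()
    c=max(cv2.findContours((l==i).astype(np.uint8),cv2.RETR_EXTERNAL,cv2.CHAIN_APPROX_NONE)[0],key=len)[:,0]
    quad(c,tr,z);return c
E
python3 - <<'E'
from h import *
im,tr=load('w1')
print('loop');quad([(245+x/5,150+y/5) for x,y in((178,188),(238,208),(200,318),(133,292))],tr,.088)
for n,s in(('long',(428,155)),('square',(518,163))): print(n);blob(im,tr,s,.012)
E
```

```text
loop
  centre [0.411  0.3299] size 29.6 17.9 long axis deg -22.2
long
  centre [0.4609 0.1053] size 121.3 89.4 long axis deg 20.1
square
  centre [ 0.4593 -0.0869] size 87.9 87.3 long axis deg 45.1
```

```bash
python3 -c "
from h import *
go(.411,.330,.130,-22.2);go(.411,.330,.085,-22.2)"
```

```text
row [-28.0, 5.5, 200.4] [-0.0009, 0.0002, 0.3891] steps>= 4
row [-28.0, 5.5, 245.4] [-0.0009, 0.0002, 0.3891] steps>= 4
```

```bash
python3 -m pendant '[[-28,5.5,40,0,0,0.15],[-28,5.5,90,0,0,0.3],[-28,5.5,140,0,0,0.389],[-28,5.5,180,-0.001,0,0.389],[-28,5.5,200,-0.001,0,0.389],[-28,5.5,220,-0.001,0,0.389],[-28,5.5,240,-0.001,0,0.389],[-28,5.5,245,-0.001,0,0.389],[-28,5.5,245,-0.001,0,0.389],[-28,5.5,245,-0.001,0,0.389]]' 60
python3 -m pendant '[[0,0,0,0,0,0],[0,0,0,0,0,0],[0,0,0,0,0,0],[0,0,0,0,0,0],[0,0,0,0,0,0],[0,0,0,0,0,0]]' 0 25
python3 -m pendant '[[0,0,-10,0,0,0],[0,0,-30,0,0,0],[0,0,-60,0,0,0],[0,0,-100,0,0,0],[0,0,-150,0,0,0],[0,0,-195,0,0,0],[0,0,-195,0,0,0],[0,0,-195,0,0,0]]'
python3 - <<'E'
from h import *
print(r.get_state()['eef_rot'])
snap('w2')
for y in(-134.9+90,45.1,-44.9): go(.459,-.087,.28,y)
E
```

```text
time_s: 2.82
tcp_pos: [0.4119, 0.3298, 0.0864]
eef_rot: [-179.9, -0.0, -22.2]
contact_force: [0.4, 0.6, 0.4]
gripper_width: 0.0596
gripper_force: 0.0
time_s: 3.58
tcp_pos: [0.4117, 0.3291, 0.0854]
eef_rot: [180.0, 0.0, -22.3]
contact_force: [0.3, 0.3, -1.5]
gripper_width: 0.0177
gripper_force: 25.0
time_s: 4.58
tcp_pos: [0.4112, 0.3287, 0.2803]
eef_rot: [180.0, 0.0, -22.3]
contact_force: [-0.4, -0.6, -2.7]
gripper_width: 0.0173
gripper_force: 25.0
[ 1.79981663e+02  4.08705682e-02 -2.22890426e+01]
row [201.9, 366.3, 0.0] [0.0018, 0.0005, 0.3947] steps>= 7
row [201.9, 366.3, 0.0] [0.0009, 0.0017, -1.1761] steps>= 7
row [201.9, 366.3, 0.0] [0.0018, 0.0005, 0.3947] steps>= 7
```

```bash
python3 -m pendant '[[15,25,0,0,0,0.05],[45,80,0,0,0,0.12],[70,130,0,0,0,0.2],[95,175,0,0,0,0.3],[120,220,0,0,0,0.395],[150,270,0,0,0,0.395],[172,315,0,0,0,0.395],[190,345,0,0,0,0.395],[202,366,0,0.001,0,0.395],[202,366,0,0.001,0,0.395],[202,366,0,0.001,0,0.395],[202,366,0,0.001,0,0.395]]'
python3 - <<'E'
from h import *
im,tr=snap('w3'); blob(im,tr,(265,95),.012)
E
```

```text
time_s: 6.12
tcp_pos: [0.4597, -0.0855, 0.2802]
eef_rot: [-180.0, 0.0, -44.9]
contact_force: [1.1, -0.1, -2.8]
gripper_width: 0.0176
gripper_force: 25.0
  centre [0.2714 0.0881] size 1986.9 1152.1 long axis deg 45.0
```

View pics/w3.png

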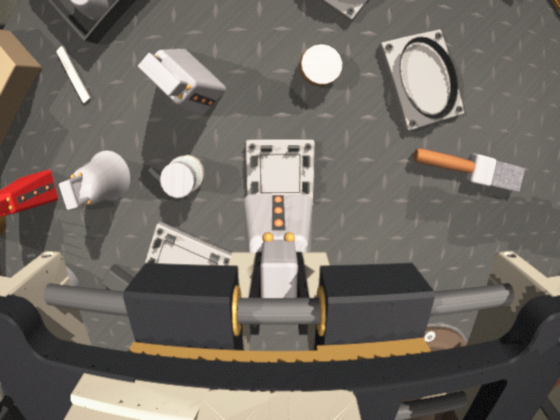

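The held bell hangs straight over its fixture. The plate's far corners are at (247,140) and (315,140), the oval fixture is at (428,78), the long bell at (185,75), the round bell at (100,185) and the jar at (183,177).

Run:
```python
from h import *
im,tr=load('w3')
a,b=[plane(*wray(p,tr),.012) for p in((246.5,139.5),(315,139.5))]
t,R=tr;tx=R[:,0];print(np.linalg.norm(a-b),'centre',(a+b)/2-tx*.043)
print('oval');blob(im,tr,(405,60),.012)
# bell mouth edge left/right at row ~ ?
g=cv2.cvtColor(im,cv2.COLOR_BGR2GRAY)
for y in(135,138,141,144,196,200,204,208): print(y,g[y,238:254].tolist(),g[y,306:322].tolist())
go(.4593,-.0869,.13,-44.9)
```

```text
0.08588322456851354 centre [ 0.45837551 -0.08818331  0.01203039]
oval
  centre [ 0.4185 -0.3159] size 120.1 91.8 long axis deg -25.1
135 [113, 116, 114, 115, 116, 113, 113, 114, 115, 113, 114, 112, 114, 114, 115, 115] [116, 111, 110, 110, 110, 112, 113, 111, 111, 109, 107, 112, 110, 108, 111, 112]
138 [115, 114, 116, 115, 115, 116, 115, 113, 113, 115, 116, 119, 121, 121, 121, 121] [125, 122, 119, 121, 121, 119, 116, 113, 111, 110, 109, 111, 111, 112, 111, 109]
141 [115, 114, 114, 114, 114, 112, 115, 130, 177, 215, 223, 226, 227, 229, 227, 227] [228, 230, 228, 229, 230, 230, 227, 207, 153, 110, 104, 105, 103, 106, 107, 103]
144 [114, 113, 113, 112, 113, 112, 103, 118, 177, 218, 219, 196, 162, 134, 124, 136] [133, 120, 119, 136, 171, 209, 218, 206, 161, 113, 98, 98, 95, 98, 95, 101]
196 [115, 114, 112, 110, 111, 104, 88, 106, 147, 181, 202, 207, 210, 210, 211, 210] [215, 213, 215, 217, 219, 221, 196, 129, 99, 100, 100, 98, 101, 100, 106, 110]
200 [135, 133, 135, 132, 132, 134, 147, 165, 179, 190, 197, 205, 207, 211, 210, 209] [213, 211, 209, 207, 203, 194, 167, 117, 101, 110, 110, 115, 117, 119, 123, 134]
204 [112, 112, 112, 113, 114, 116, 132, 155, 172, 185, 192, 201, 206, 209, 208, 210] [215, 211, 207, 205, 200, 187, 170, 123, 107, 104, 101, 100, 107, 110, 112, 115]
208 [115, 114, 113, 112, 112, 107, 120, 141, 161, 175, 185, 193, 200, 206, 209, 210] [213, 208, 205, 204, 192, 171, 134, 113, 111, 115, 116, 117, 113, 111, 112, 112]
row [0.7, 1.5, 150.3] [-0.0007, 0.0005, 0.0009] steps>= 3
```

```bash
python3 -m pendant '[[1,2,30,0,0,0],[1,2,70,0,0,0],[1,2,110,0,0,0],[1,2,135,0,0,0],[1,2,145,0,0,0],[1,2,152,0,0,0],[1,2,158,0,0,0],[1,2,164,0,0,0],[1,2,169,0,0,0],[1,2,174,0,0,0],[1,2,178,0,0,0],[1,2,181,0,0,0],[1,2,182.5,0,0,0],[1,2,182.5,0,0,0],[1,2,182.5,0,0,0]]'
```

```text
time_s: 8.05
tcp_pos: [0.4594, -0.0881, 0.0982]
eef_rot: [-179.9, 0.0, -44.9]
contact_force: [-0.4, -0.2, -2.0]
gripper_width: 0.0175
gripper_force: 25.0
```

```bash
python3 -m pendant '[[0,0,0.5,0,0,0],[0,0,1,0,0,0],[0,0,1,0,0,0]]'
python3 -m pendant '[[0,0,0,0,0,0],[0,0,0,0,0,0],[0,0,0,0,0,0],[0,0,-5,0,0,0],[0,0,-20,0,0,0],[0,0,-60,0,0,0],[0,0,-120,0,0,0],[0,0,-180,0,0,0],[0,0,-232,0,0,0],[0,0,-232,0,0,0],[0,0,-232,0,0,0]]' 50
python3 - <<'E'
from h import *
snap('w4');go(.47,.09,.33,0)
E
```

```text
time_s: 8.43
tcp_pos: [0.4596, -0.088, 0.0974]
eef_rot: [-179.9, -0.0, -44.9]
contact_force: [-0.5, -0.2, 2.5]
gripper_width: 0.0175
gripper_force: 25.0
time_s: 9.8
tcp_pos: [0.4588, -0.0882, 0.3289]
eef_rot: [-179.9, 0.0, -44.9]
contact_force: [-0.4, -0.3, -0.8]
gripper_width: 0.0502
gripper_force: 0.0
row [-117.8, -134.3, -1.6] [-0.0006, 0.0012, -0.7839] steps>= 5
```

View pics/w4.png

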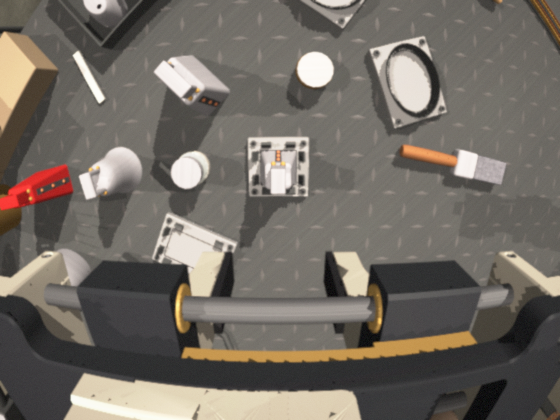

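Square bell sits squarely within its fixture at (278,167). Next I view the long and round bells.

```bash
python3 -c "
from h import *
go(.58,.0,.34,0)"
```

```text
row [23.6, -148.3, -11.8] [-0.0006, 0.0012, -0.7839] steps>= 5
```

```bash
python3 -m pendant '[[3,-20,-12,0,0,-0.1],[8,-50,-12,0,0,-0.25],[14,-85,-12,0,0,-0.4],[19,-115,-12,0,0,-0.55],[23,-140,-12,0,0,-0.7],[24,-148,-12,0,0.001,-0.784],[24,-148,-12,0,0.001,-0.784],[24,-148,-12,0,0.001,-0.784],[24,-148,-12,0,0.001,-0.784]]'
python3 - <<'E'
from h import *
snap('w5');print(T()[0])
E
```

```text
time_s: 10.98
tcp_pos: [0.5803, -0.0008, 0.3412]
eef_rot: [-180.0, -0.1, -0.1]
contact_force: [-0.5, -0.0, -0.7]
gripper_width: 0.0502
gripper_force: 0.0
[ 0.58032322 -0.00075057  0.34131907]
```

View pics/w5.png

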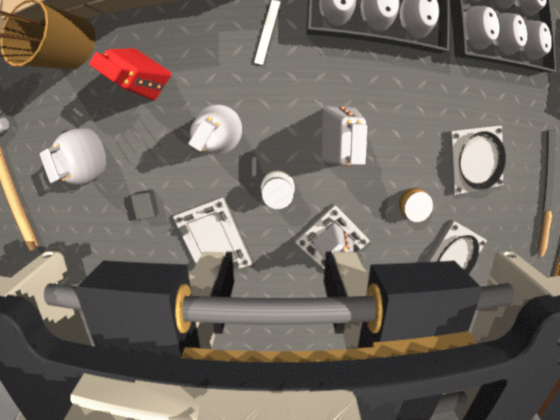

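Long bell at (345,135) with loop (354,144), round bell at (217,130) with loop (205,133), oval bell at (75,158) with loop (53,163). Round fixture (478,158), red look-alike (132,72), jar (277,190), amber jar (416,206).

Run:
```python
from h import *
im,tr=load('w5')
for v in(232,238,243):
  for n,s,z in(('long',(354,140),.122),('round',(204,135),.105),('oval',(53,163),.116)):
    print(v,n)
    try: c=blob(im,tr,s,z,v);print(c.min(0),c.max(0))
    except Exception as e: print('x')
print('roundfix');blob(im,tr,(458,185),.012)
c=lambda x,y,w,h:cv2.resize(im[y:y+h,x:x+w],(400,400),interpolation=cv2.INTER_CUBIC)
cv2.imwrite('pics/c2.png',np.hstack([c(320,100,50,50+20)if 0 else c(325,105,60,60),c(180,105,60,60)]))
```

```text
232 long
  centre [ 0.6295 -0.0853] size 51.3 27.5 long axis deg 0.0
[342 118] [366 163]
232 round
  centre [0.6363 0.0799] size 44.4 34.0 long axis deg -26.2
[190 115] [225 149]
232 oval
  centre [0.6184 0.2913] size 64.0 52.2 long axis deg -79.3
[ 41 136] [ 76 181]
238 long
  centre [ 0.6299 -0.0855] size 50.3 27.0 long axis deg -0.1
[342 118] [366 162]
238 round
  centre [0.6358 0.0803] size 43.6 31.5 long axis deg -29.6
[190 116] [224 149]
238 oval
  centre [0.6166 0.2923] size 57.7 48.4 long axis deg -72.2
[ 41 138] [ 75 181]
243 long
  centre [ 0.6294 -0.0854] size 49.3 26.1 long axis deg -0.2
[342 119] [365 162]
243 round
  centre [0.6353 0.081 ] size 41.8 28.6 long axis deg -32.7
[191 117] [223 148]
243 oval
  centre [0.6119 0.3054] size 42.1 28.5 long axis deg 18.2
[ 41 150] [ 63 180]
roundfix
  centre [ 0.6007 -0.3349] size 107.3 107.2 long axis deg -79.1
```

View pics/c2.png

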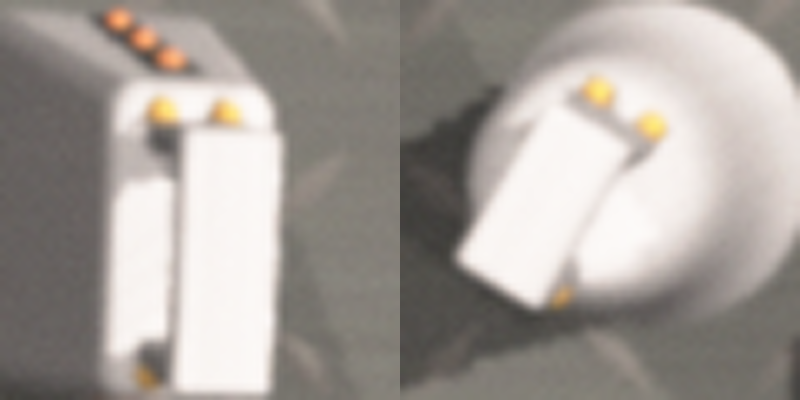

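The loop top faces are clear: long loop at crop (183,128),(278,130),(270,395),(174,392), round loop at (158,102),(232,145),(138,310),(57,258) in the right-hand crop.

Run:
```python
from h import *
im,tr=load('w5');k=60/400
quad([(325+x*k,105+y*k) for x,y in((183,128),(280,130),(270,395),(174,392))],tr,.122)
quad([(180+x*k,105+y*k) for x,y in((158,102),(232,145),(138,310),(57,258))],tr,.105)
quad([(395.,111.)],tr,.012)
im,tr=load('w1');print('long fix');blob(im,tr,(428,155),.012)
```

```text
centre [ 0.6252 -0.0915] size 45.5 17.1 long axis deg 0.5
  centre [0.6338 0.0887] size 34.0 17.5 long axis deg -34.1
  centre [ 0.6655 -0.1732] size 0.0 0.0 long axis deg 0.0
long fix
  centre [0.4609 0.1053] size 121.3 89.4 long axis deg 20.1
```

```bash
python3 -m pendant '[[15,30,15,0,0,0.01],[30,60,50,0,0,0.01],[45,90.5,90,0,0,0.01],[45,90.5,130,0,0,0.01],[45,90.5,165,0,0,0.01],[45,90.5,190,0,0,0.01],[45,90.5,210,0,0,0.01],[45,90.5,222,0,0,0.01],[45,90.5,222,0,0,0.01],[45,90.5,222,0,0,0.01]]' 50
python3 -m pendant '[[0,0,0,0,0,0],[0,0,0,0,0,0],[0,0,0,0,0,0],[0,0,0,0,0,0],[0,0,0,0,0,0],[0,0,0,0,0,0]]' 0 30
python3 -m pendant '[[0,0,-10,0,0,0],[0,0,-30,0,0,0],[0,0,-60,0,0,0],[0,0,-100,0,0,0],[0,0,-150,0,0,0],[0,0,-180,0,0,0],[0,0,-180,0,0,0],[0,0,-180,0,0,0]]'
python3 - <<'E'
from h import *
go(.461,.105,.28,20.1)
E
```

```text
time_s: 12.28
tcp_pos: [0.6266, -0.0908, 0.1202]
eef_rot: [-180.0, -0.2, -0.6]
contact_force: [-0.1, 0.5, 0.5]
gripper_width: 0.0501
gripper_force: 0.0
time_s: 13.02
tcp_pos: [0.626, -0.0908, 0.1193]
eef_rot: [-180.0, -0.1, -0.6]
contact_force: [-0.9, 0.2, 2.1]
gripper_width: 0.0175
gripper_force: 30.0
time_s: 14.02
tcp_pos: [0.625, -0.0907, 0.2982]
eef_rot: [-179.9, 0.0, -0.6]
contact_force: [-0.0, -0.7, -2.8]
gripper_width: 0.0173
gripper_force: 30.0
row [-166.0, -194.1, 18.5] [-0.0011, -0.0, -0.3609] steps>= 5
```

```bash
python3 -m pendant '[[-10,-12,0,0,0,0],[-35,-40,0,0,0,-0.05],[-70,-80,0,0,0,-0.15],[-105,-120,0,0,0,-0.25],[-135,-155,0,0,0,-0.36],[-155,-180,0,0,0,-0.361],[-166,-194,0,-0.001,0,-0.361],[-166,-194,0,-0.001,0,-0.361],[-166,-194,0,-0.001,0,-0.361],[-166,-194,0,-0.001,0,-0.361]]'
python3 - <<'E'
from h import *
im,tr=snap('w6');print(*T())
E
```

```text
time_s: 15.28
tcp_pos: [0.4618, 0.1043, 0.2987]
eef_rot: [179.9, -0.0, 20.1]
contact_force: [-0.1, -0.2, -2.3]
gripper_width: 0.0175
gripper_force: 30.0
[0.46179759 0.10421691 0.29872259] [[ 9.39288246e-01  3.43127707e-01  9.83969417e-04]
 [ 3.43128599e-01 -9.39287949e-01 -9.55579664e-04]
 [ 5.96344756e-04  1.23519279e-03 -9.99999059e-01]]
```

View pics/w6.png

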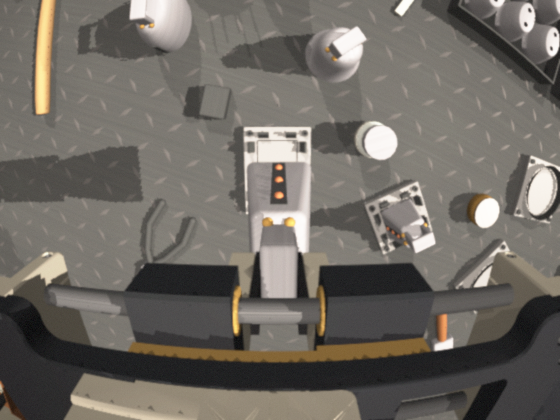

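Run:
```python
from h import *
im,tr=load('w6');g=cv2.cvtColor(im,cv2.COLOR_BGR2GRAY)
print(g[120:134,280].tolist(),g[130,236:252].tolist(),g[130,304:318].tolist(),g[156:170,258].tolist(),g[164:172,240:252].tolist()[::7],g[164:172,304:318].tolist()[::7])
a,b=[plane(*wray(p,tr),.012) for p in((243.8,126.7),(311.3,126.7))]
t,R=tr;tx=R[:,0];print(np.linalg.norm(a-b),'centre',(a+b)/2-tx*.060)
f=[R.T@(plane(*wray(p,tr),.18)-t) for p in((248,163),(309,163))];print(np.round(f,4))
```

```text
[126, 127, 125, 125, 126, 127, 159, 222, 238, 239, 237, 223, 186, 172] [81, 80, 82, 80, 82, 81, 89, 138, 204, 225, 221, 201, 183, 166, 170, 198] [160, 163, 187, 220, 235, 236, 214, 146, 95, 84, 81, 86, 84, 79] [226, 223, 225, 224, 219, 205, 168, 145, 143, 146, 147, 149, 149, 148] [[80, 80, 82, 111, 177, 226, 236, 228, 202, 166, 146, 139], [82, 81, 81, 96, 155, 215, 197, 148, 126, 128, 133, 139]] [[172, 183, 195, 208, 214, 207, 168, 132, 126, 127, 128, 128, 125, 126], [180, 194, 201, 210, 216, 216, 197, 160, 134, 128, 127, 128, 128, 129]]
0.08791780989918459 centre [0.46077742 0.10463384 0.01196584]
[[ 0.0399 -0.0243  0.1187]
 [ 0.0399  0.0247  0.1187]]
```

```bash
python3 -m pendant '[[0.5,-1,30,0,0,0],[0.5,-1,70,0,0,0],[0.5,-1,105,0,0,0],[0.5,-1,125,0,0,0],[0.5,-1,135,0,0,0],[0.5,-1,142,0,0,0],[0.5,-1,148,0,0,0],[0.5,-1,153,0,0,0],[0.5,-1,158,0,0,0],[0.5,-1,162,0,0,0],[0.5,-1,165,0,0,0],[0.5,-1,166.5,0,0,0],[0.5,-1,167.5,0,0,0],[0.5,-1,167.5,0,0,0],[0.5,-1,167.5,0,0,0]]'
```

```text
time_s: 17.2
tcp_pos: [0.4621, 0.1058, 0.1317]
eef_rot: [179.9, -0.1, 20.1]
contact_force: [-0.3, 0.3, -2.9]
gripper_width: 0.0174
gripper_force: 30.0
```

```bash
python3 -m pendant '[[0,0,0.5,0,0,0],[0,0,1,0,0,0],[0,0,1,0,0,0]]'
python3 -m pendant '[[0,0,0,0,0,0],[0,0,0,0,0,0],[0,0,0,0,0,0],[0,0,-5,0,0,0],[0,0,-20,0,0,0],[0,0,-60,0,0,0],[0,0,-110,0,0,0],[0,0,-150,0,0,0],[0,0,-150,0,0,0],[0,0,-150,0,0,0]]' 50
python3 - <<'E'
from h import *
snap('w7');go(.6338,.0887,.26,-34.1);go(.6338,.0887,.102,-34.1)
E
```

```text
time_s: 17.58
tcp_pos: [0.4623, 0.1057, 0.1312]
eef_rot: [179.9, -0.1, 20.1]
contact_force: [-1.9, -1.3, 5.5]
gripper_width: 0.0172
gripper_force: 30.0
time_s: 18.82
tcp_pos: [0.4614, 0.1057, 0.2802]
eef_rot: [180.0, -0.1, 20.1]
contact_force: [-0.7, -0.0, -0.3]
gripper_width: 0.0501
gripper_force: 0.0
row [156.2, 75.2, 19.8] [0.0009, -0.0004, 0.9462] steps>= 6
row [156.3, 75.0, 177.8] [0.0009, -0.0004, 0.9462] steps>= 6
```

```bash
python3 -m pendant '[[20,10,0,0,0,0.13],[50,24,5,0,0,0.3],[85,41,10,0,0,0.48],[115,55,20,0,0,0.65],[140,68,20,0,0,0.8],[156,75,20,0.001,0,0.946],[156,75,40,0.001,0,0.946],[156,75,80,0.001,0,0.946],[156,75,120,0.001,0,0.946],[156,75,150,0.001,0,0.946],[156,75,168,0.001,0,0.946],[156,75,177.5,0.001,0,0.946],[156,75,177.5,0.001,0,0.946],[156,75,177.5,0.001,0,0.946]]'
python3 -m pendant '[[0,0,0,0,0,0],[0,0,0,0,0,0],[0,0,0,0,0,0],[0,0,0,0,0,0],[0,0,0,0,0,0],[0,0,0,0,0,0]]' 0 30
python3 -m pendant '[[0,0,-10,0,0,0],[0,0,-30,0,0,0],[0,0,-60,0,0,0],[0,0,-100,0,0,0],[0,0,-150,0,0,0],[0,0,-195,0,0,0],[0,0,-195,0,0,0],[0,0,-195,0,0,0]]'
python3 - <<'E'
from h import *
for y in (10.9,-79.1,-34): go(.5995,-.334,.297,y)
E
```

```text
time_s: 20.62
tcp_pos: [0.635, 0.0892, 0.1045]
eef_rot: [-179.8, -0.1, -34.1]
contact_force: [-0.6, -0.7, 0.4]
gripper_width: 0.0499
gripper_force: 0.0
time_s: 21.38
tcp_pos: [0.6346, 0.0891, 0.1035]
eef_rot: [-179.9, -0.1, -34.1]
contact_force: [0.0, 0.8, 0.7]
gripper_width: 0.0172
gripper_force: 30.0
time_s: 22.38
tcp_pos: [0.6332, 0.0888, 0.2977]
eef_rot: [-180.0, 0.0, -34.1]
contact_force: [0.0, 0.9, -3.7]
gripper_width: 0.0172
gripper_force: 30.0
row [209.1, 369.0, 0.4] [-0.0008, -0.0002, -0.7853] steps>= 7
row [209.1, 369.0, 0.4] [-0.0007, 0.0004, 0.7855] steps>= 7
row [209.1, 369.0, 0.4] [-0.0008, 0.0002, -0.0017] steps>= 7
```

```bash
python3 -m pendant '[[10,17,0,0,0,0.05],[35,60,0,0,0,0.15],[60,108,0,0,0,0.27],[88,155,0,0,0,0.39],[115,203,0,0,0,0.52],[142,250,0,0,0,0.65],[168,297,0,0,0,0.785],[192,340,0,0,0,0.785],[209,369,0,-0.001,0,0.785],[209,369,0,-0.001,0,0.785],[209,369,0,-0.001,0,0.785],[209,369,0,-0.001,0,0.785]]'
python3 - <<'E'
from h import *
im,tr=snap('w8');print(*T())
E
```

```text
time_s: 23.88
tcp_pos: [0.6003, -0.3332, 0.2978]
eef_rot: [-180.0, 0.0, -79.0]
contact_force: [-0.4, -0.1, -2.7]
gripper_width: 0.0174
gripper_force: 30.0
[ 0.60042951 -0.3330224   0.29799746] [[ 1.90653294e-01 -9.81657252e-01  6.00128910e-04]
 [-9.81657435e-01 -1.90653285e-01  7.31053889e-05]
 [ 4.26521129e-05 -6.03058790e-04 -9.99999817e-01]]
```

View pics/w8.png

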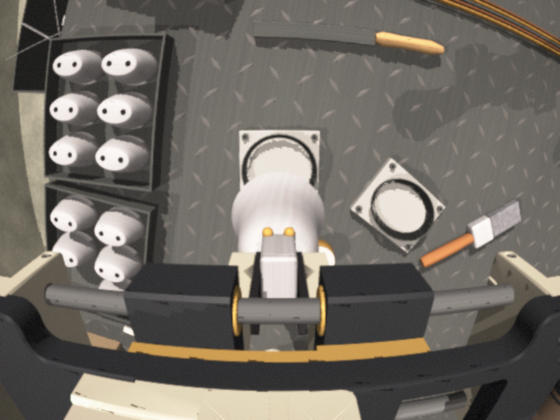

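Round bell is above its fixture. Plate far corners at (239,130) and (320,130), bell mouth front at row ~173, sides at 233 and 324. The oval fixture is fully in view at (399,206).

Run:
```python
from h import *
im,tr=load('w8');g=cv2.cvtColor(im,cv2.COLOR_BGR2GRAY)
print(g[124:136,280].tolist(),g[136,230:246].tolist(),g[136,314:328].tolist(),g[165:180,279].tolist())
a,b=[plane(*wray(p,tr),.012) for p in((238.5,129.7),(320.7,129.7))]
t,R=tr;tx=R[:,0];print(np.linalg.norm(a-b),'centre',(a+b)/2-tx*.053)
f=[R.T@(plane(*wray(p,tr),.194)-t) for p in((279,173),(232.5,211),(324,211))];print(np.round(f,4))
print('oval');blob(im,tr,(372,190),.012)
```

```text
[119, 116, 112, 107, 107, 135, 191, 223, 210, 180, 127, 67] [114, 117, 118, 119, 122, 117, 118, 118, 138, 180, 216, 194, 136, 95, 75, 79] [81, 97, 126, 166, 197, 191, 134, 103, 103, 102, 104, 104, 105, 108] [230, 230, 231, 230, 231, 229, 233, 236, 237, 238, 237, 236, 234, 234, 233]
0.10714981268985604 centre [ 0.59934928 -0.33580338  0.01200767]
[[ 0.0348  0.0004  0.1038]
 [ 0.0043 -0.0364  0.1038]
 [ 0.0043  0.0361  0.1038]]
oval
  centre [ 0.4198 -0.3171] size 123.5 92.7 long axis deg -25.0
```

```bash
python3 -m pendant '[[3.2,1,30,0,0,0],[3.2,1,70,0,0,0],[3.2,1,110,0,0,0],[3.2,1,135,0,0,0],[3.2,1,147,0,0,0],[3.2,1,155,0,0,0],[3.2,1,161,0,0,0],[3.2,1,166,0,0,0],[3.2,1,171,0,0,0],[3.2,1,175,0,0,0],[3.2,1,178,0,0,0],[3.2,1,180.5,0,0,0],[3.2,1,182,0,0,0],[3.2,1,182.5,0,0,0],[3.2,1,182.5,0,0,0]]'
```

```text
time_s: 25.8
tcp_pos: [0.6002, -0.3373, 0.1157]
eef_rot: [-179.9, -0.0, -79.1]
contact_force: [-0.2, 0.3, -1.0]
gripper_width: 0.017
gripper_force: 30.0
```

```bash
python3 -m pendant '[[0,0,0.5,0,0,0],[0,0,1,0,0,0],[0,0,1,0,0,0]]'
python3 -m pendant '[[0,0,0,0,0,0],[0,0,0,0,0,0],[0,0,0,0,0,0],[0,0,-5,0,0,0],[0,0,-20,0,0,0],[0,0,-60,0,0,0],[0,0,-120,0,0,0],[0,0,-180,0,0,0],[0,0,-210,0,0,0],[0,0,-210,0,0,0],[0,0,-210,0,0,0]]' 50
python3 - <<'E'
from h import *
im,tr=snap('w9');print('oval fix');blob(im,tr,(375,190),.012)
go(.59,.31,.325,0)
E
```

```text
time_s: 26.18
tcp_pos: [0.6007, -0.3374, 0.1153]
eef_rot: [-179.9, -0.1, -79.0]
contact_force: [0.7, 0.3, 2.8]
gripper_width: 0.0175
gripper_force: 30.0
time_s: 27.55
tcp_pos: [0.5997, -0.3369, 0.3247]
eef_rot: [-179.9, 0.0, -79.1]
contact_force: [-1.2, -0.2, -1.1]
gripper_width: 0.05
gripper_force: 0.0
oval fix
  centre [ 0.4201 -0.317 ] size 123.8 94.0 long axis deg -25.9
row [-637.0, -113.5, -0.7] [-0.0002, 0.0007, -1.3798] steps>= 11
```

```bash
python3 -m pendant '[[-20,-4,0,0,0,-0.05],[-60,-11,0,0,0,-0.15],[-110,-20,0,0,0,-0.27],[-165,-30,0,0,0,-0.4],[-220,-40,0,0,0,-0.53],[-275,-49,0,0,0,-0.66],[-330,-59,0,0,0,-0.79],[-385,-69,0,0,0,-0.92],[-440,-79,0,0,0,-1.05],[-495,-88,0,0,0,-1.18],[-550,-98,0,0,0,-1.3],[-600,-107,0,0,0,-1.38],[-625,-111,0,0,0,-1.38],[-637,-113.5,0,0,0.001,-1.38],[-637,-113.5,0,0,0.001,-1.38],[-637,-113.5,0,0,0.001,-1.38]]'
python3 - <<'E'
from h import *
im,tr=snap('w10');print(tr[0])
c=lambda x,y,w,h:cv2.resize(im[y:y+h,x:x+w],(400,400),interpolation=cv2.INTER_CUBIC)
cv2.imwrite('pics/c3.png',np.hstack([c(220,100,120,120),cv2.resize(cv2.imread('pics/w9.png')[:300,130:450],(400,400))]))
E
```

```text
time_s: 29.6
tcp_pos: [0.5906, 0.3086, 0.3247]
eef_rot: [180.0, -0.1, -0.1]
contact_force: [-0.1, -0.3, 0.6]
gripper_width: 0.0504
gripper_force: 0.0
[0.59062008 0.30855561 0.32474643]
```

View pics/c3.png

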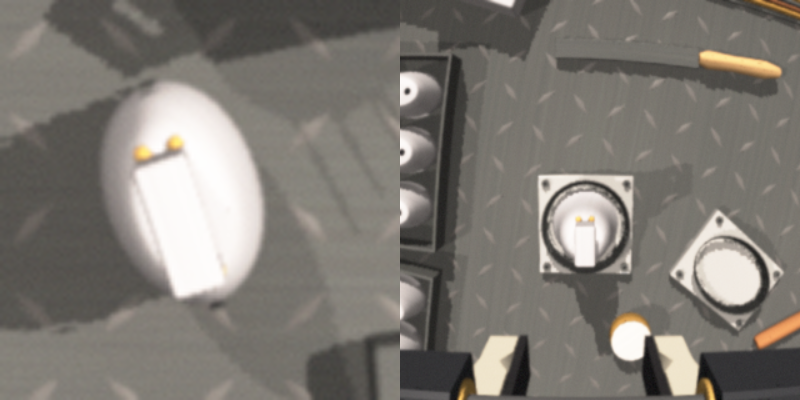

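The round bell sits centred in its collar (right crop). The oval loop's top face is at crop (135,168),(185,152),(226,285),(175,299).

Run:
```python
from h import *
im,tr=load('w10')
quad([(220+x*.3,100+y*.3) for x,y in((133,168),(185,152),(226,285),(174,299))],tr,.116)
```

```text
centre [0.6094 0.3132] size 46.2 17.9 long axis deg 16.9
```

```bash
python3 -m pendant '[[19,-4.6,20,0,0,-0.1],[19,-4.6,60,0,0,-0.2],[19,-4.6,110,0,0,-0.297],[19,-4.6,150,0,0,-0.297],[19,-4.6,180,0,0,-0.297],[19,-4.6,200,0,0,-0.297],[19,-4.6,212,0,0,-0.297],[19,-4.6,212,0,0,-0.297],[19,-4.6,212,0,0,-0.297]]'
python3 -m pendant '[[0,0,0,0,0,0],[0,0,0,0,0,0],[0,0,0,0,0,0],[0,0,0,0,0,0],[0,0,0,0,0,0],[0,0,0,0,0,0]]' 0 30
python3 -m pendant '[[0,0,-10,0,0,0],[0,0,-30,0,0,0],[0,0,-60,0,0,0],[0,0,-100,0,0,0],[0,0,-150,0,0,0],[0,0,-192,0,0,0],[0,0,-192,0,0,0],[0,0,-192,0,0,0]]'
python3 - <<'E'
from h import *
print(r.get_state()['joints']); go(.4193,-.3165,.305,-25.3);go(.5,0,.305,-5)
E
```

```text
time_s: 30.78
tcp_pos: [0.6105, 0.3143, 0.1137]
eef_rot: [180.0, -0.2, 17.0]
contact_force: [-0.3, -0.6, 0.7]
gripper_width: 0.05
gripper_force: 0.0
time_s: 31.52
tcp_pos: [0.6098, 0.3143, 0.1127]
eef_rot: [179.9, -0.1, 17.0]
contact_force: [-1.3, -0.6, 1.2]
gripper_width: 0.0176
gripper_force: 30.0
time_s: 32.52
tcp_pos: [0.6088, 0.3141, 0.3036]
eef_rot: [179.9, 0.0, 17.0]
contact_force: [-0.0, -1.0, -3.1]
gripper_width: 0.0175
gripper_force: 30.0
[ 4.35703661e+01  1.99765282e+01  7.30511847e+00  3.66699649e-02
 -7.73734028e+01  6.34352510e+01]
row [-365.7, 547.6, -0.8] [0.001, 0.0001, 0.7385] steps>= 11
row [-195.9, 268.5, -1.1] [0.001, 0.0002, 0.3842] steps>= 6
```

```bash
python3 -m pendant '[[-12,18,0,0,0,0.02],[-37,55,0,0,0,0.08],[-67,100,0,0,0,0.14],[-97,145,0,0,0,0.2],[-127,190,0,0,0,0.26],[-157,235,0,0,0,0.32],[-187,280,0,0,0,0.38],[-217,325,0,0,0,0.44],[-247,370,0,0,0,0.5],[-277,415,0,0,0,0.56],[-307,460,0,0,0,0.62],[-335,502,0,0,0,0.68],[-355,532,0,0,0,0.738],[-366,548,0,0.001,0,0.738],[-366,548,0,0.001,0,0.738],[-366,548,0,0.001,0,0.738]]'
python3 - <<'E'
from h import *
im,tr=snap('w11');print(*T())
E
```

```text
time_s: 34.52
tcp_pos: [0.4193, -0.3165, 0.3039]
eef_rot: [-179.9, 0.0, -25.3]
contact_force: [0.3, -0.3, -3.6]
gripper_width: 0.0171
gripper_force: 30.0
[ 0.41960968 -0.31629357  0.30414835] [[ 9.04411151e-01 -4.26661268e-01  7.95411867e-04]
 [-4.26661836e-01 -9.04410891e-01  7.86143611e-04]
 [ 3.83962125e-04 -1.05036894e-03 -9.99999375e-01]]
```

View pics/w11.png

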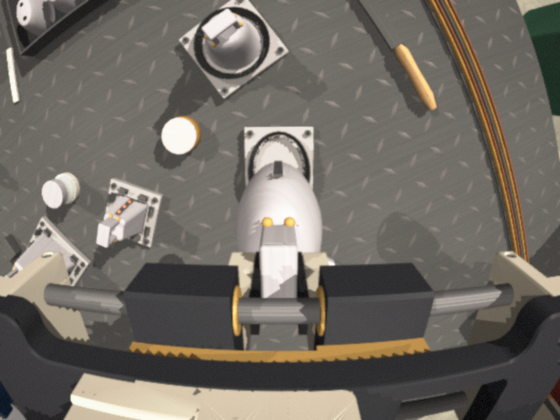

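Oval bell over its fixture, plate far corners at (244,126) and (314,126). Jar (60,190) is standing, with the square (125,220) and round (235,45) bells in place.

Run:
```python
from h import *
im,tr=load('w11');g=cv2.cvtColor(im,cv2.COLOR_BGR2GRAY)
print(g[120:132,260].tolist(),g[132,238:250].tolist(),g[132,308:320].tolist())
a,b=[plane(*wray(p,tr),.012) for p in((244,126.3),(314.2,126.3))]
t,R=tr;tx=R[:,0];c=(a+b)/2-tx*.060;print(np.linalg.norm(a-b),'centre',c, 'tool mm',R.T@(c-t)*1e3)
f=[R.T@(plane(*wray(p,tr),.203)-t) for p in((278,161),)];print(np.round(f,4))
```

```text
[112, 113, 112, 111, 111, 110, 142, 210, 228, 231, 230, 230] [113, 102, 88, 77, 77, 100, 157, 202, 189, 138, 104, 85] [85, 109, 148, 201, 212, 164, 116, 101, 97, 99, 98, 102]
0.09255214573126577 centre [ 0.41838311 -0.31682308  0.01200798] tool mm [ -0.61496743   0.95380781 291.88623415]
[[ 0.0445 -0.0002  0.1009]]
```

```bash
python3 -m pendant '[[-0.5,0.8,30,0,0,0],[-0.5,0.8,70,0,0,0],[-0.5,0.8,110,0,0,0],[-0.5,0.8,132,0,0,0],[-0.5,0.8,144,0,0,0],[-0.5,0.8,152,0,0,0],[-0.5,0.8,158,0,0,0],[-0.5,0.8,163,0,0,0],[-0.5,0.8,168,0,0,0],[-0.5,0.8,172,0,0,0],[-0.5,0.8,175,0,0,0],[-0.5,0.8,177,0,0,0],[-0.5,0.8,179,0,0,0],[-0.5,0.8,179,0,0,0],[-0.5,0.8,179,0,0,0]]'
python3 -m pendant '[[0,0,0.5,0,0,0],[0,0,1,0,0,0],[0,0,1,0,0,0]]'
```

```text
time_s: 36.45
tcp_pos: [0.4196, -0.3173, 0.1258]
eef_rot: [-179.9, -0.1, -25.3]
contact_force: [0.0, 0.3, -3.3]
gripper_width: 0.0174
gripper_force: 30.0
time_s: 36.83
tcp_pos: [0.4196, -0.3173, 0.1247]
eef_rot: [-179.9, -0.1, -25.3]
contact_force: [0.0, 0.2, -2.8]
gripper_width: 0.0173
gripper_force: 30.0
```

```bash
python3 -m pendant '[[0,0,0.5,0,0,0],[0,0,0.8,0,0,0],[0,0,0.8,0,0,0]]'
python3 -m pendant '[[0,0,0,0,0,0],[0,0,0,0,0,0],[0,0,0,0,0,0],[0,0,-5,0,0,0],[0,0,-20,0,0,0],[0,0,-60,0,0,0],[0,0,-120,0,0,0],[0,0,-180,0,0,0],[0,0,-230,0,0,0],[0,0,-230,0,0,0],[0,0,-230,0,0,0]]' 50
python3 - <<'E'
from h import *
im,tr=snap('w12')
sc=cv2.cvtColor(r.capture('scene'),cv2.COLOR_RGB2BGR)
cv2.imwrite('pics/f.png',np.hstack([cv2.resize(im,(400,300)),cv2.resize(sc[80:320,150:470],(400,300))]))
E
```

```text
time_s: 37.2
tcp_pos: [0.4199, -0.3174, 0.1247]
eef_rot: [-180.0, -0.1, -25.2]
contact_force: [-1.3, 2.6, 5.9]
gripper_width: 0.0178
gripper_force: 30.0
time_s: 38.58
tcp_pos: [0.4188, -0.3171, 0.3544]
eef_rot: [-179.9, -0.1, -25.3]
contact_force: [-0.7, -0.5, 0.1]
gripper_width: 0.0498
gripper_force: 0.0
```

View pics/f.png

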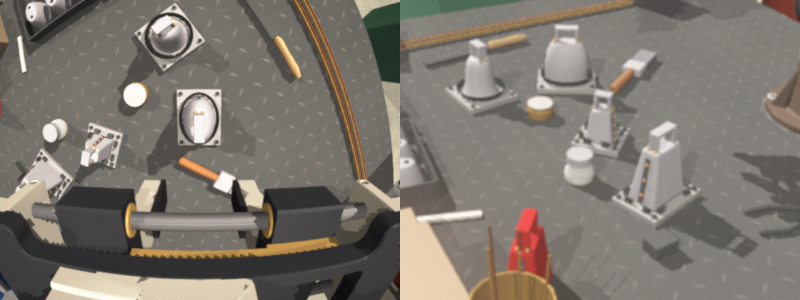

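All four bells stand upright inside their fixtures, the jar stands at right-panel (578,165), and the arm is clear.

```bash
python3 -c "
from plant import r
print(r.close_job())"
```

```text
the job is handed in; nothing more can be done
None
```

I set all four bells down in their matching fixtures, left the flux jar standing, and handed the job in at about 39 s of the 134 s limit; the hand-in returned no verdict.

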